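Turn up the heat ring of a cake warmer's concentric dial

TASK

On the steel cake warmer, turn the red outer ring of the red dial clockwise (seen from above) until its white pointer points at the yellow mark beside that dial, then let go. The small silver knob in the middle of the red ring must stay where it is set, and leave the blue dial alone.

Things in the scene. Friction and masses are not known exactly. Their poses are not given: they have to be found in the camera images.
- set_mark: Yellow mark, 14 x 9 mm, painted flat on the red dial's black round base (96 mm across, 4 mm thick), 32 to 46 mm from the dial's axis. Origin: on the red dial's upright axis at the warmer's top, 55 mm over the table. +x points level from the axis to the mark; z is up. Fixed. The red dial is either one of two dials 200 mm apart. The cakes beyond are 65 mm or more from the axis and 30 mm high.
- ring_pointer (a point): Outer end of the white line on top of the red outer ring, 26 mm from the dial's axis. The ring is a round drum, 56 mm in diameter, its side 4 to 28 mm above the warmer's top; pinch it across from above at any yaw. Light friction (0.06 N m); stays where left. At the start the line stands 28 to 81 degrees anticlockwise of the mark seen from above, clear of the end stops.
- inner_pointer (a point): Outer end of the black line on top of the silver inner knob of the red dial, 11 mm from the same axis. The inner knob is 24 mm in diameter and stands up through the ring, from 28 to 46 mm above the warmer's top. It turns on its own, very easily, and is not driven by the ring.
- blue_dial: The other concentric dial, of the same shape and size, with a blue outer ring, a silver inner knob and a yellow mark of its own. Origin: on its axis at the warmer's top. Not to be touched.

How it is judged:
By the outcome, as a careful person would: the job done as asked, in the order asked, and still so for the second after the job is handed in, with the robot touching nothing.
It also fails if it takes over 32 s, if anything falls off the work surface, if the arm or the gripper's body presses on something with over 40 N, if the wrist force passes 120 N, or if a joint passes its speed limit or range.

ROBOT

A 6-joint arm with a two-finger parallel gripper is mounted at the origin on the work surface. World frame = base frame: x ahead of the robot, y to its left, z up, the work surface at z = 0. Lengths are in m, angles in rad, forces in N, time in s.
With the tool pointing down it reaches from about 0.375 to 0.975 m from the base axis. Payload 3.8 kg.
Tool frame: the origin (TCP) lies midway between the tips of the shut fingers; the grasp point (between the pads) lies 19 mm behind it; z points along the fingers, y is the line along which they close (so a half turn about z gives the same grasp; the last joint's range is limited). The gripper opens to 85 mm and grips with 20 to 120 N. Pads are 22 mm wide; open, the fingers measure 114 mm over their backs; the gripper's body (76 mm by 85 mm) begins 54 mm behind the grasp point. The pads swing forward as they close: fully open they stand 13 mm farther back than shut.
Start: joints at [-0.037, 0.264, 1.604, -0, 1.274, -0.037], TCP at [0.675, -0, 0.231] pointing down, gripper open.
Joint ranges: [-2.63, 2.63], [-0.94, 2.18], [0.31, 2.57], [-1.31, 4.45], [0, 2.66], [-2.55, 2.55]. Speed limits (rad/s): [2.57, 2.57, 3.14, 3.14, 3.14, 3.14].

INTERFACE

Orientations are given as a rotation vector (axis times angle).
In Python, from workcell import read_state, vision, ticket gives the robot as it stands. The module is installed in compiled form; this text tells all that it offers.
- The arm moves only by the tool jog_arm, never from a script. Its arguments are lists of equal length, an entry for each row: "turn": the turn, a rotation vector about the tool's x, y, z in rad, a list of three; "delta_pos": the shift along the tool's x, y, z in m, a list of three; "gripper": the finger opening in m, from 0 to 0.0854. In form: {"turn": [[rx, ry, rz], ...], "delta_pos": [[dx, dy, dz], ...], "gripper": [gripper, ...]}. A call has 1 to 20 rows; each row shifts and turns the commanded pose from where the row before left it, along the tool's axes as they then stand; what a row does not reach is not made up. A row lasts 1/12 s, in which the tool goes at most 41.7 mm and 7.16 degrees, less where a joint would pass 70% of its speed; a pose out of reach is approached as far as the arm can. A call with a gripper value outside its range is refused whole. The fingers move at their own pace and stop on an object; "grip_force" is the grip in N (left out, the last holds). Time passes only in rows, so rows that do not move let the fingers close. It gives the time, the measured TCP pose, the force, the opening and the grip force at its end, in the units of the state.
- read_state(): the state, without advancing time (a new reading comes with each control period).
- vision.read_camera(name): name is "scene" or "side" or "wrist"; returns the picture (400x640x3 uint8, red, green, blue); there is no depth.
- vision.calibration(name): a dict with "vfov" (degrees; the focal length in pixels is half the picture's height over the tangent of half this angle, whatever the lens; pixels are square), "cx", "cy" (the principal point, pixels), "R" (3x3) and "t" (3): a world point X has camera coordinates R X + t; the wrist camera has in their place "mount" (4x4, takes a point from camera to tool coordinates, whose origin is the TCP and whose axes are the flange's). Camera axes: x right, y down, z forward; pixel columns grow to the right and rows downward; lengths in m; the calibration is good to about 2 mm. A picture is of the moment at which its call begins: read the wrist's pose just before it. calibration takes no time and is no camera call.
- ticket.finish_job(): hands the job in; it is judged then, once.
The state is a dict: "time": time; "q": joint angles; "joint_vel": joint speeds; "joint_torque": joint torques, N m; "tool_pos": TCP position; "tcp_rot": TCP orientation; "wrist_force": force on the tool from outside, world axes, zero at the start; "torque": the same for the moment, N m; "width": opening from 0.0 (shut) to 1.0 (fully open); "grip_force": force on a finger pad.
Only numpy, scipy, OpenCV 4.12 (cv2) and the standard library are available. Lean on these libraries where they do the work, as an engineer would, in place of code of your own. Each camera call takes 0.05 s, during which the arm holds its last target. There are 200 camera calls.

## Working session

There is one attempt and no reset: what is moved stays moved. The work goes in short steps, Python scripts to look and compute and a tool call to move; the robot and the scene stay as the last step left them, time stands still between calls to the robot, and variables do not carry over. Pictures are saved under pics/ and viewed, at most 10 in all, crops included, and the job is handed in when it is done.

Besides the shell and the picture viewer there is one more tool, called after "Request:" as name(argument=value, ...) on one line, values as JSON. jog_arm: Moves the arm, as the interface text tells. Its arguments: {"type":"object","properties":{"turn":{"type":"array","items":{"type":"array","items":{"type":"number"}}},"delta_pos":{"type":"array","items":{"type":"array","items":{"type":"number"}}},"gripper":{"type":"array","items":{"type":"number"}},"grip_force":{"type":"number"}},"required":["turn","delta_pos","gripper"]}

```bash
mkdir -p pics
python3 - <<'E'
from workcell import read_state, vision
import cv2,numpy as np
s=read_state();print({k:np.round(v,4).tolist() for k,v in s.items()})
ims=[]
for n in("scene","side","wrist"):
    im=vision.read_camera(n);cv2.imwrite(f"pics/{n}0.png",im[:,:,::-1]);ims.append(im)
    c=vision.calibration(n);print(n,{k:np.round(v,4).tolist() for k,v in c.items()})
a=np.vstack([np.hstack(ims[:2]),np.hstack([ims[2],ims[2]*0])])
cv2.imwrite("pics/all0.png",cv2.resize(a[:,:,::-1],(800,500),interpolation=cv2.INTER_AREA))
E
```

```text
{'time': 0.0, 'q': [-0.0369, 0.2648, 1.6054, 0.0, 1.2736, -0.0369], 'joint_vel': [0.0004, 0.0009, -0.0016, -0.0012, 0.0005, 0.0004], 'joint_torque': [0.0006, -51.5121, -36.7309, -0.0, 0.0131, 0.0], 'tool_pos': [0.6743, 0.0, 0.2299], 'tcp_rot': [-2.2203, -2.2203, 0.0023], 'wrist_force': [0.4385, -0.2706, -0.5383], 'torque': [-0.0044, 0.0347, -0.0126], 'grip_force': 0.0, 'width': 1.0002}
scene {'vfov': 52.4665, 'cx': 316.4477, 'cy': 196.2665, 'R': [[0.4158, 0.9093, 0.0197], [0.5821, -0.2494, -0.7739], [-0.6988, 0.3332, -0.633]], 't': [-0.2198, -0.2025, 1.0831]}
side {'vfov': 43.6213, 'cx': 307.2045, 'cy': 202.1109, 'R': [[-0.9984, -0.0523, 0.0215], [-0.0505, 0.6534, -0.7553], [0.0254, -0.7552, -0.655]], 't': [0.4959, 0.1159, 0.74]}
wrist {'vfov': 64.6935, 'cx': 321.6883, 'cy': 195.7157, 'mount': [[-0.0007, -0.9538, -0.3004, 0.0763], [1.0, -0.0009, 0.0007, -0.0006], [-0.001, -0.3004, 0.9538, -0.1428], [0.0, 0.0, 0.0, 1.0]]}
```

View pics/all0.png

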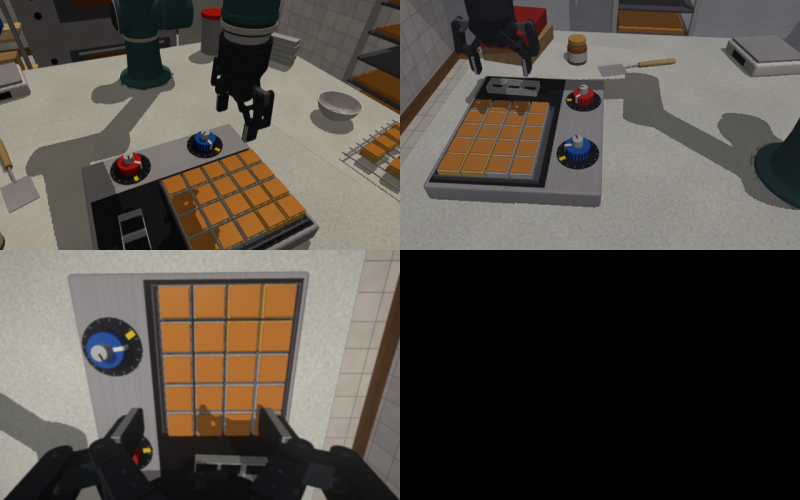

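The scene and side views show the red dial (scene ≈(208,267), side ≈(295,157)) at the low-y side. The blue dial is at higher y, and in the wrist view a finger hides the red one. I'll triangulate roughly, then bring the wrist camera over the red dial.

```bash
cat > h.py <<'E'
import cv2,numpy as np
from scipy.spatial.transform import Rotation as Ro
from workcell import read_state, vision
def cam(n,s=None):
    c=vision.calibration(n);f=200/np.tan(np.radians(c["vfov"]/2))
    K=np.array([[f,0,c["cx"]],[0,f,c["cy"]],[0,0,1]])
    if "mount" in c:
        T=np.eye(4);T[:3,:3]=Ro.from_rotvec(s["tcp_rot"]).as_matrix();T[:3,3]=s["tool_pos"]
        W=np.linalg.inv(T@np.array(c["mount"]));return K,W[:3,:3],W[:3,3]
    return K,np.array(c["R"]),np.array(c["t"])
def plane(c,px,z):
    K,R,t=c;o=-R.T@t;d=(R.T@np.linalg.inv(K)@np.vstack([np.array(px,float).T,np.ones(len(px))])).T
    return o+d*((z-o[2])/d[:,2])[:,None]
def proj(c,X):
    K,R,t=c;p=K@(R@np.atleast_2d(X).T+t[:,None]);return (p[:2]/p[2]).T
def tri(c1,p1,c2,p2):
    P=[K@np.c_[R,t] for K,R,t in(c1,c2)]
    X=cv2.triangulatePoints(*P,np.array(p1,float).reshape(2,1),np.array(p2,float).reshape(2,1));return (X[:3]/X[3]).ravel()
def mask(im,col):
    h=cv2.cvtColor(im,cv2.COLOR_RGB2HSV);H,S,V=h[...,0],h[...,1],h[...,2]
    return {"red":((H<5)|(H>174))&(S>170)&(V>60),"yellow":(H>22)&(H<33)&(S>150)&(V>120)}[col].astype(np.uint8)
def blobs(m,a=15):
    n,l,st,ce=cv2.connectedComponentsWithStats(m);return [(int(st[i,4]),ce[i].round(1).tolist()) for i in range(1,n) if st[i,4]>=a]
E
python3 - <<'E'
from h import *
L={}
for n in("scene","side"):
    im=cv2.imread(f"pics/{n}0.png")[:,:,::-1].copy()
    print(n,"red",blobs(mask(im,"red")),"yel",blobs(mask(im,"yellow")))
p={"scene":(208,267),"side":(295,157)}
X=tri(cam("scene"),p["scene"],cam("side"),p["side"]);print(X)
o=[]
for n in p:
    im=cv2.imread(f"pics/{n}0.png");x,y=p[n];o.append(cv2.resize(im[y-35:y+35,x-35:x+35],(400,400),interpolation=cv2.INTER_CUBIC))
cv2.imwrite("pics/crop0.png",np.hstack(o))
E
```

```text
scene red [(526, [338.5, 21.9]), (123, [219.3, 251.4]), (539, [203.4, 265.9])] yel [(31, [347.4, 238.6]), (45, [217.8, 285.0])]
side red [(1346, [210.3, 25.8]), (190, [196.5, 59.3]), (40, [132.2, 72.3]), (59, [164.3, 76.1]), (88, [281.6, 147.1]), (421, [298.5, 156.4])] yel [(26, [270.4, 159.2]), (51, [259.6, 252.6])]
[ 0.52953664 -0.18377962  0.05969219]
```

View pics/crop0.png

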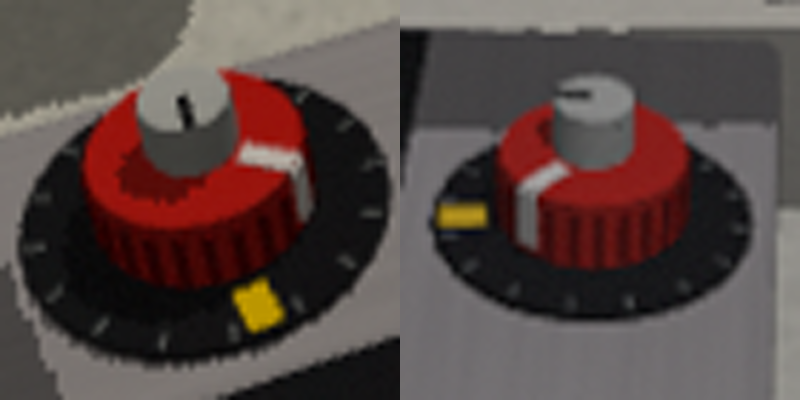

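The crops show the red drum with its silver knob. The white pointer is at scene ≈(234,255) and side ≈(281,154), with the yellow marks at (218,285) and (270,159). The axis triangulates to about (0.53, -0.18). Next I move the wrist camera so it looks at the dial.

Request:
jog_arm(turn=[[0,0,0],[0,0,0],[0,0,0],[0,0,0],[0,0,0],[0,0,0],[0,0,0],[0,0,0],[0,0,0],[0,0,0],[0,0,0]], delta_pos=[[-0.03,-0.018,0],[-0.03,-0.018,0],[-0.03,-0.018,0],[-0.03,-0.018,0],[-0.03,-0.018,0],[-0.03,-0.018,0],[-0.03,-0.018,0],[-0.03,-0.018,0],[0,0,0],[0,0,0],[0,0,0]], gripper=[0.0854,0.0854,0.0854,0.0854,0.0854,0.0854,0.0854,0.0854,0.0854,0.0854,0.0854])

```text
time: 1.07
tool_pos: [0.5309, -0.2399, 0.231]
tcp_rot: [-2.222, -2.22, -0.001]
wrist_force: [0.7, 0.0, 0.1]
width: 1.002
grip_force: 0.0
```

Run:
```python
from h import *
import json
s=read_state();im=vision.read_camera("wrist");print(s["time"],s["tool_pos"],s["tcp_rot"])
json.dump({k:np.array(s[k]).tolist() for k in("tool_pos","tcp_rot")},open("s1.json","w"))
cv2.imwrite("pics/w1.png",im[:,:,::-1])
print(blobs(mask(im,"red")),blobs(mask(im,"yellow")),proj(cam("wrist",s),[.5295,-.1838,.083]))
x,y=proj(cam("wrist",s),[.5295,-.1838,.07])[0].astype(int);x0=max(x-90,0);y0=max(y-75,0);print(x0,y0)
cv2.imwrite("pics/w1c.png",cv2.resize(im[y0:y0+150,x0:x0+180,::-1],None,fx=4,fy=4,interpolation=cv2.INTER_CUBIC))
```

```text
1.0667 [ 0.53090368 -0.23987456  0.23104292] [-2.22212170e+00 -2.21999359e+00 -6.92230826e-04]
[(2191, [322.1, 117.0]), (1144, [624.7, 366.3]), (621, [501.6, 390.6])] [(162, [362.8, 111.1])] [[320.49897623 119.96661402]]
230 43
```

View pics/w1c.png

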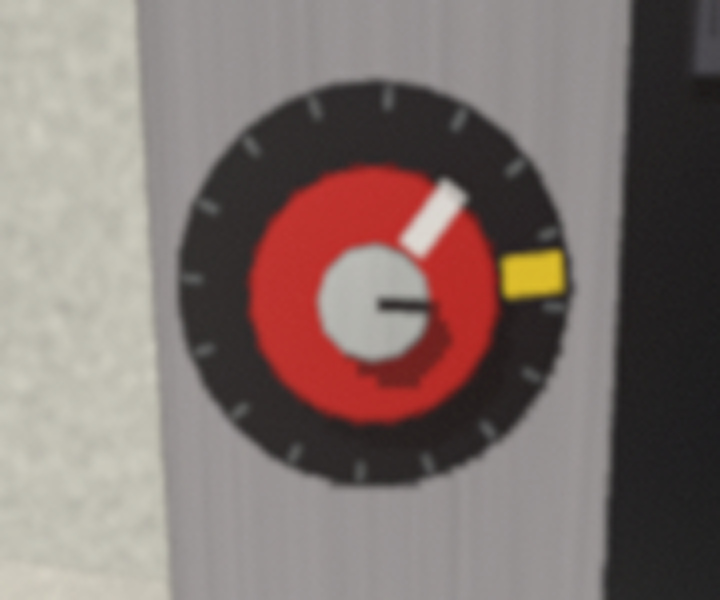

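The view is clear: base centre at crop (374,283), white line from (412,245) to (455,187), yellow mark at (533,274), knob's black line pointing to (430,306). I'll measure these now.

```bash
cat > meas.py <<'E'
from h import *
def dial(im,c,C0,zt=.083,zb=.059):
    """angles of white line and mark about axis; rectified top views"""
    def rect(z,N=400,w=.12):
        g=(np.indices((N,N)).transpose(1,2,0)/N-.5)*w
        X=np.dstack([C0[0]+g[...,1],C0[1]-g[...,0],np.full((N,N),z)]).reshape(-1,3)
        u=proj(c,X).astype(np.float32).reshape(N,N,2)
        return cv2.remap(im,u,None,cv2.INTER_CUBIC),lambda p:np.array([C0[0]+(p[0]/N-.5)*w,C0[1]-(p[1]/N-.5)*w])
    r,f=rect(zt)
    h=cv2.cvtColor(r,cv2.COLOR_RGB2HSV)
    red=mask(r,"red");k=np.argwhere(red)[:,::-1].astype(np.int32)
    (cx,cy),rad=cv2.minEnclosingCircle(k);ct=f((cx,cy))
    wh=((h[...,1]<60)&(h[...,2]>175)).astype(np.uint8)
    d=np.hypot(*(np.indices(wh.shape)[::-1]-np.array([cx,cy])[:,None,None]))*.12/400
    wm=wh*((d>.0165)&(d<.0265)).astype(np.uint8);q=np.argwhere(wm)[:,::-1].mean(0);w=f(q)
    b,fb=rect(zb);m=mask(b,"yellow");bl=max(blobs(m));mk=fb(bl[1])
    dark=((cv2.cvtColor(b,cv2.COLOR_RGB2HSV)[...,2]<75)).astype(np.uint8)
    out=dict(top=ct,r_top=rad*.12/400,white=w,nwhite=int(wm.sum()),mark=mk,r_mark=np.hypot(*(mk-ct)))
    kt,fk=rect(.101)
    out["img"]=np.hstack([r,kt]);out["dark"]=dark
    a=lambda v:np.degrees(np.arctan2(v[1],v[0]))
    out["aw"]=a(w-ct);out["am"]=a(mk-ct);out["diff"]=out["aw"]-out["am"]
    return out
E
python3 - <<'E'
from meas import *
import json
s=json.load(open("s1.json"));c=cam("wrist",s);im=cv2.imread("pics/w1.png")[:,:,::-1].copy()
o=dial(im,c,[.53,-.184])
for k,v in o.items():
    if k not in("img","dark"):print(k,np.round(v,4))
px=lambda x,y:(230+x/4,43+y/4)
for n,p in(("base",[(178,283),(570,283),(374,80),(374,487)]),):
    e=plane(c,[px(*q) for q in p],.059);print(n,e.mean(0),e[1,0]-e[0,0],e[2,1]-e[3,1])
e=plane(c,[px(*q) for q in[(317,302),(429,302),(373,243),(373,362)]],.101);print("knob",e.mean(0),e[1,0]-e[0,0],e[2,1]-e[3,1])
sc,sd=cam("scene"),cam("side")
M=[362.8,111.1]
print("mark z",tri(c,M,sd,(270.4,159.2)),tri(c,M,sc,(217.8,285)),tri(sc,(217.8,285),sd,(270.4,159.2)))
P=px(455,187);print("ptr z",tri(c,P,sd,(282.2,154.7)),tri(c,P,sc,(225.5,259.1)))
K=px(373,302);print("knobtop",tri(c,K,sd,(295+(597-600)*.175,157+(90-200)*.175)),tri(c,K,sc,(208+(187-200)*.175,267+(98-200)*.175)))
E
```

```text
top [ 0.532  -0.1813]
r_top 0.0281
white [ 0.545  -0.1642]
nwhite 646
mark [ 0.5702 -0.1772]
r_mark 0.0385
aw 52.7586
am 6.0759
diff 46.6827
base [ 0.53235064 -0.18078247  0.059     ] 0.09472147234685252 0.09554408876932838
knob [ 0.53187012 -0.18149277  0.101     ] 0.023557076010550237 0.02437414112366948
mark z [ 0.57005322 -0.1772054   0.05870853] [ 0.57031231 -0.1774455   0.05830652] [ 0.57009454 -0.17764466  0.05828806]
ptr z [ 0.54842925 -0.15813956  0.08294532] [ 0.54983594 -0.15783027  0.08412743]
knobtop [ 0.53013725 -0.18142847  0.10158662] [ 0.53198782 -0.18088985  0.09752797]
```

All measured heights agree with the text (mark 0.058, pointer 0.083, knob top about 0.10). The axis is (0.532, -0.181) and the ring needs about 47° clockwise. I'll pinch along roughly the y direction, to stay clear of the cakes, so that the turn is centred about it.

Request:
jog_arm(turn=[[0,0,0],[0,0,0],[0,0,0],[0,0,0.116],[0,0,0.116],[0,0,0.116],[0,0,0.116],[0,0,0.116],[0,0,0.116],[0,0,0.116],[0,0,0.116],[0,0,0.116],[0,0,0.116],[0,0,0],[0,0,0],[0,0,0],[0,0,0],[0,0,0]], delta_pos=[[0.0195,0.001,0],[0.0195,0,0],[0.0195,0,0],[0,0,0],[0,0,0],[0,0,0],[0,0,0],[0,0,0],[0,0,0],[0,0,0],[0,0,0],[0,0,0],[0,0,0],[0,0,0.03],[0,0,0.03],[0,0,0.03],[0,0,0],[0,0,0]], gripper=[0.0854,0.0854,0.0854,0.0854,0.0854,0.0854,0.0854,0.0854,0.0854,0.0854,0.0854,0.0854,0.0854,0.0854,0.0854,0.0854,0.0854,0.0854], grip_force=20)

```text
time: 2.62
tool_pos: [0.5308, -0.1796, 0.1394]
tcp_rot: [-3.072, -0.643, 0.007]
wrist_force: [0.4, -0.5, 0.1]
width: 1.001
grip_force: 0.0
```

Run:
```python
from h import *
s=read_state();R=Ro.from_rotvec(s["tcp_rot"]).as_matrix();print(s["time"],s["tool_pos"],R.round(3).tolist(),s["q"])
print("tool shift",R.T@(np.array([.532,-.1812,.056])-s["tool_pos"]))
```

```text
2.6167 [ 0.53081725 -0.17961737  0.13938256] [[0.916, 0.401, -0.005], [0.401, -0.916, 0.002], [-0.003, -0.004, -1.0]] [-3.70851478e-01  1.27907465e-01  1.94260693e+00  2.16361845e-04
  1.07618704e+00  7.87081313e-01]
tool shift [0.00073909 0.00223607 0.08337271]
```

Request:
jog_arm(turn=[[0,0,0],[0,0,0],[0,0,0],[0,0,0],[0,0,0],[0,0,0],[0,0,0],[0,0,0]], delta_pos=[[0.0007,0.002,0],[0,0,0.02],[0,0,0.02],[0,0,0.015],[0,0,0.015],[0,0,0.012],[0,0,0],[0,0,0]], gripper=[0.0854,0.0854,0.0854,0.0854,0.0854,0.0854,0.0854,0.0854])

```text
time: 3.28
tool_pos: [0.5343, -0.1833, 0.0603]
tcp_rot: [3.075, 0.641, 0.001]
wrist_force: [0.2, 0.6, 0.3]
width: 0.998
grip_force: 0.0
```

Run:
```python
from h import *
im=vision.read_camera("side");im2=vision.read_camera("scene")
cv2.imwrite("pics/g1.png",np.hstack([cv2.resize(im[90:230,220:360,::-1],(400,400)),cv2.resize(im2[190:330,140:280,::-1],(400,400))]))
```

```text
(no output)
```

View pics/g1.png

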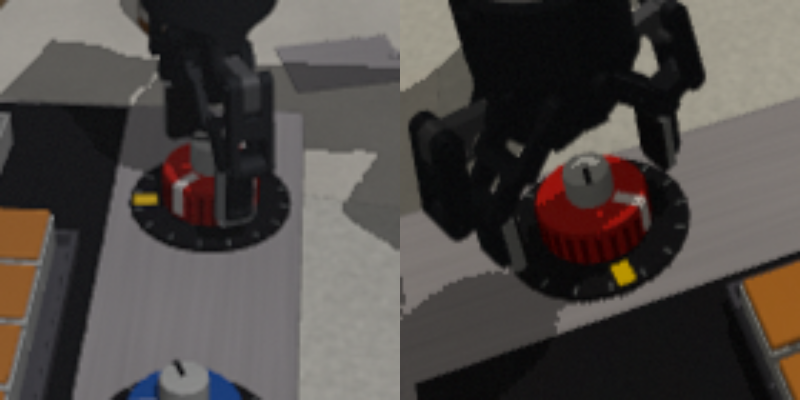

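The fingers straddle the drum, with the pads beside it and the knob free in between. I'll recheck the position before closing.

Request:
jog_arm(turn=[[0,0,0],[0,0,0]], delta_pos=[[0,0,0],[0,0,0]], gripper=[0.0854,0.0854])

```text
time: 3.55
tool_pos: [0.5344, -0.1834, 0.0606]
tcp_rot: [3.074, 0.641, 0.003]
wrist_force: [-0.2, -0.3, -0.1]
width: 1.0
grip_force: 0.0
```

Request:
jog_arm(turn=[[0,0,0]], delta_pos=[[0,0,0]], gripper=[0.0854])

```text
time: 3.63
tool_pos: [0.534, -0.1833, 0.0602]
tcp_rot: [3.075, 0.641, 0.002]
wrist_force: [0.7, 0.6, 0.8]
width: 0.996
grip_force: 0.0
```

Request:
jog_arm(turn=[[0,0,0],[0,0,0],[0,0,0],[0,0,0],[0,0,0],[0,0,0],[0,0,0],[0,0,0],[0,0,0],[0,0,0]], delta_pos=[[-0.001,-0.0027,0.003],[0,0,0],[0,0,0],[0,0,0],[0,0,0],[0,0,0],[0,0,0],[0,0,0],[0,0,0],[0,0,0]], gripper=[0.0854,0.0854,0.045,0.045,0.045,0.045,0.045,0.045,0.045,0.045], grip_force=25)

```text
time: 4.47
tool_pos: [0.5315, -0.1813, 0.0565]
tcp_rot: [3.075, 0.641, 0.0]
wrist_force: [-0.1, -1.4, 2.3]
width: 0.647
grip_force: 27.5
```

A good light grip: opening 55 mm, small wrist force. Next I turn 0.816 rad clockwise (tool +z).

Request:
jog_arm(turn=[[0,0,0.068],[0,0,0.068],[0,0,0.068],[0,0,0.068],[0,0,0.068],[0,0,0.068],[0,0,0.068],[0,0,0.068],[0,0,0.068],[0,0,0.068],[0,0,0.068],[0,0,0.068],[0,0,0],[0,0,0],[0,0,0]], delta_pos=[[0,0,0],[0,0,0],[0,0,0],[0,0,0],[0,0,0],[0,0,0],[0,0,0],[0,0,0],[0,0,0],[0,0,0],[0,0,0],[0,0,0],[0,0,0],[0,0,0],[0,0,0]], gripper=[0.045,0.045,0.045,0.045,0.045,0.045,0.045,0.045,0.045,0.045,0.045,0.045,0.045,0.045,0.045])

```text
time: 5.72
tool_pos: [0.5315, -0.1806, 0.0565]
tcp_rot: [-3.077, 0.63, 0.0]
wrist_force: [-1.3, 1.8, 3.2]
width: 0.645
grip_force: 27.7
```

Run:
```python
from meas import *
s=read_state();im=vision.read_camera("wrist");R=Ro.from_rotvec(s["tcp_rot"]).as_matrix()
print("yaw of y",np.degrees(np.arctan2(R[1,1],R[0,1])),"was -66.5ish", s["torque"],s["wrist_force"])
cv2.imwrite("pics/w2.png",im[:,:,::-1])
im=vision.read_camera("side");im2=vision.read_camera("scene")
cv2.imwrite("pics/g2.png",np.hstack([cv2.resize(im[110:210,245:345,::-1],(400,400)),cv2.resize(im2[220:320,160:260,::-1],(400,400))]))
```

```text
yaw of y -113.12985751316064 was -66.5ish [ 0.2263922   0.22822577 -0.02161325] [-1.29922774  1.81781989  3.1833539 ]
```

View pics/g2.png

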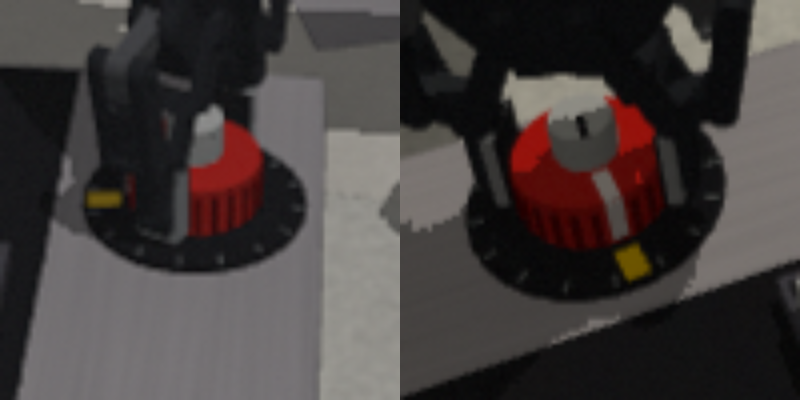

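In the scene view the white line now points at the yellow mark and the knob is unchanged. I release, rise and look from above.

Request:
jog_arm(turn=[[0,0,0],[0,0,0],[0,0,0],[0,0,0],[0,0,0],[0,0,0],[0,0,0],[0,0,0],[0,0,0],[0,0,0],[0,0,0],[0,0,0],[0,0,0],[0,0,0],[0,0,0],[0,0,0]], delta_pos=[[0,0,0],[0,0,0],[0,0,0],[0,0,0],[0,0,0],[0,0,0],[0,0,-0.015],[0,0,-0.03],[0,0,-0.03],[0,0,-0.03],[0,0,-0.035],[0,0,-0.035],[-0.028,0,0],[-0.028,0,0],[0,0,0],[0,0,0]], gripper=[0.0854,0.0854,0.0854,0.0854,0.0854,0.0854,0.0854,0.0854,0.0854,0.0854,0.0854,0.0854,0.0854,0.0854,0.0854,0.0854])

```text
time: 7.2
tool_pos: [0.4791, -0.1585, 0.2314]
tcp_rot: [3.077, -0.632, 0.001]
wrist_force: [-0.5, 0.2, -0.0]
width: 1.001
grip_force: 0.0
```

Run:
```python
from meas import *
s=read_state();im=vision.read_camera("wrist");c=cam("wrist",s);print(s["time"],s["tool_pos"])
cv2.imwrite("pics/w3.png",im[:,:,::-1])
o=dial(im,c,[.532,-.1812])
for k,v in o.items():
    if k not in("img","dark"):print(k,np.round(v,4))
import json
o1=dial(cv2.imread("pics/w1.png")[:,:,::-1].copy(),cam("wrist",json.load(open("s1.json"))),[.532,-.1812])
f=lambda i:cv2.resize(i[50:350,:],(800,300),interpolation=cv2.INTER_CUBIC)[:,:,::-1]
cv2.imwrite("pics/cmp.png",np.vstack([f(o1["img"]),f(o["img"])]))
```

```text
7.2 [ 0.47905107 -0.15850866  0.23136614]
top [ 0.5322 -0.1816]
r_top 0.0283
white [ 0.5533 -0.1792]
nwhite 423
mark [ 0.5704 -0.1772]
r_mark 0.0384
aw 6.4786
am 6.5105
diff -0.0318
```

View pics/cmp.png

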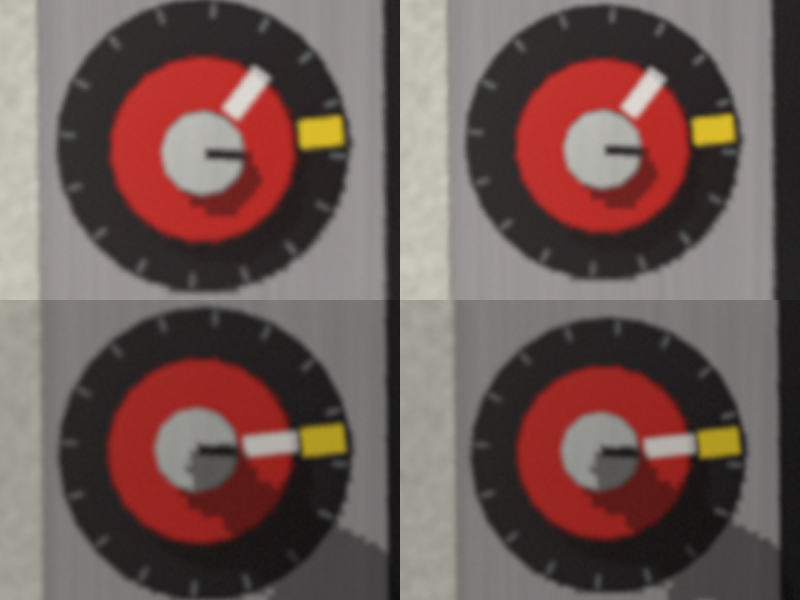

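The rectified before and after views show the white line now in line with the yellow mark, to within measurement error. The knob's black line is unchanged, and the gripper is clear.

```bash
python3 -c "
from workcell import ticket
print(ticket.finish_job())"
```

```text
the job is handed in; nothing more can be done
None
```

I turned the red ring about 47° clockwise so its white pointer lines up with the yellow mark (within about 1° as measured), left the silver knob and blue dial as they were, let go, and handed the job in at about 7 s.

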